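# Hold the order clip open over the next menu card

### The job

The big grey spring clip sits on the top edge of the wide menu card. Squeeze it open, take it off, and hold it wide open astride the top edge of the tall menu card, the edge well in between the jaws and neither jaw touching the card, so that I can slide the order slip in. Finish like that, still holding the clip squeezed open in the gripper (do not let it shut or let go), and leave both card stands and the other things standing where they are.

Things in the scene. Friction and masses are not known exactly. Their poses are not given: they have to be found in the camera images.
- clip: Spring clip, 85 g, grey plastic: two equal halves on a steel pin, like a big clothes peg, jaws down, handles up, all 34 mm wide along y. Origin mid-pin; z up to the handles, y along the pin, x through the card towards the other half. Jaws reach 46 mm below the pin, handles 50 mm above. It starts on the wide card, near the middle, pin 24 mm above the card's edge (jaws 22 mm over it), y along the edge.
- clip_handle (a point): Outer face of the handle of the -x half, mid-width, 30 mm above the pin. Shut, the two handles splay in a V: outsides 44 mm apart here, 56 mm at the top ends. Squeezed together along x to the stop they are parallel, 26 mm apart. Squeezing 35 mm above the pin takes about 9 N to start and 16 N to reach the stop.
- clip_half (a joint): Opening of the clip, rad, angle between its halves: about 0 as shut on a 3 mm card (inner faces of the jaws 3 mm apart), growing as it opens, stop at 0.56 (jaw tips then 28 mm apart). A spring shuts it. The halves turn equal and opposite, so the frame of body clip (the -x half) tilts about y by half this value, top towards +x.
- clip_tip_1 (a point): Lower end of the jaw of the half that carries the clip's frame (the -x half), on its inner face, middle of its width. Turns with that half.
- clip_tip_2 (a point): The same point of the other jaw (the +x half). The middle between the two tips is the middle of the clip's mouth.
- wide_card: White card 3 mm thick, picture on both faces, upright in a loose but heavy steel foot (0.95 kg, 75 mm deep, 137 mm long, 22 mm high). Its picture is a bowl. The clip starts on it. The card is 125 mm wide and its top edge is 115 mm above the table. Origin under the middle of the foot block; x is square to the card's faces, y along the card, z up.
- tall_card: White card 3 mm thick, picture on both faces, upright in a loose but heavy steel foot (0.95 kg, 75 mm deep, 107 mm long, 22 mm high). Its picture is two fried eggs. No clip on it at the start. The card is 95 mm wide and its top edge is 145 mm above the table. Origin under the middle of the foot block; x is square to the card's faces, y along the card, z up.
- wide_card_top (a point): Middle of the wide card's top edge; axes as the stand's (x square to the card, y along the edge, z up).
- tall_card_top (a point): Middle of the tall card's top edge; axes as the stand's (x square to the card, y along the edge, z up).
- dip_cup: Bystander: small steel dip cup, 67 mm across, 33 mm high, between the cards. Origin under its centre.
- milk_tin: Bystander: short food tin, 75 mm across, 58 mm high, behind. Origin under its centre.
- tape_roll: Bystander: roll of brown tape lying flat, 92 mm across, 48 mm high, front left. Origin under its centre.
- salt_shaker: Bystander: salt shaker, 44 mm across, 90 mm high, front right. Origin under its centre.
There are look-alikes about, which are no part of the job. Leave any green or red look-alike of the clip alone.

How it is judged:
On the way:
1. the clip is lifted clear above the wide card (z of each of clip_tip_1, clip_tip_2 in the frame of wide_card_top above 0.008 m and contact force between clip and wide_card below 0.2 N and contact force between the fingers and clip above 1 N), for 0.1 s.
At the end, for the whole second after the job is handed in: Still gripped and open past 0.35 rad, at rest, touching neither card; jaw tips on either side of the tall card, 8 mm or more below its top edge, 5 mm or more from its mid-plane, within 35 mm of the edge's middle; both stands upright (0.05 rad) and within 25 mm of their starts (((x of clip_tip_1 in the frame of tall_card_top below -0.005 m and x of clip_tip_2 in the frame of tall_card_top above 0.005 m) or (x of clip_tip_2 in the frame of tall_card_top below -0.005 m and x of clip_tip_1 in the frame of tall_card_top above 0.005 m)) and z of each of clip_tip_1, clip_tip_2 in the frame of tall_card_top below -0.008 m and y of clip_tip_1 in the frame of tall_card_top between -0.035 and 0.035 m and height (world z) of each of clip_tip_1, clip_tip_2 above 0.06 m and y of clip_tip_2 in the frame of tall_card_top between -0.035 and 0.035 m and value of joint clip_half above 0.35 rad and contact force between the fingers and clip above 3 N and contact force between clip and tall_card below 0.3 N and contact force between clip and wide_card below 0.3 N and linear speed of clip below 0.03 m/s and angle between each of tall_card, wide_card's own z axis and vertical below 0.05 rad and distance of each of tall_card, wide_card from where it was at the start of the episode below 0.025 m); the arm keeps its last pose, push and grip.
It fails at once if the tall card's stand is pushed more than 25 mm or tipped (distance of tall_card from where it was at the start of the episode above 0.025 m or angle between tall_card's own z axis and vertical above 0.12 rad).
It fails at once if the wide card's stand is pushed more than 25 mm or tipped (distance of wide_card from where it was at the start of the episode above 0.025 m or angle between wide_card's own z axis and vertical above 0.12 rad).
It fails at once if the dip cup, tin, tape roll or salt shaker is pushed more than 30 mm (distance of any of dip_cup, milk_tin, tape_roll, salt_shaker from where it was at the start of the episode above 0.03 m).
It also fails if it takes over 45 s, if anything falls off the work surface, if the arm or the gripper's body presses on something with over 40 N, if the wrist force passes 120 N, or if a joint passes its speed limit or range.

### The arm

A 6-joint arm with a two-finger parallel gripper is mounted at the origin on a cart in front of the work surface, level with it; the furniture and walls round the work are solid. World frame = base frame: x ahead of the robot, y to its left, z up, the work surface at z = 0. Lengths are in m, angles in rad, forces in N, time in s.
With the tool pointing down it reaches from about 0.375 to 0.9 m from the base axis. Payload 3.1 kg.
Tool frame: the origin (TCP) lies midway between the tips of the shut fingers; the grasp point (between the pads) lies pinch_z behind it (pinch_z is the distance from the TCP to the grasp point, in m); y points along the fingers, z is the direction in which the jaws open and shut, and the axes are right-handed (so a half turn about y gives the same grasp; the last joint's range is limited). The gripper opens to 87 mm and grips with 3 to 60 N. Pads are 19 mm wide; open, the fingers measure 117 mm over their backs; the gripper's body (75 mm by 190 mm) begins 51 mm behind the grasp point.
Start: joints at [-1.375, 0.527, 1.433, -0, 1.181, -0.178], TCP at [0.229, -0.582, 0.223] pointing down, gripper open.
Joint ranges: [-3.08, 3.08], [-0.75, 2.2], [0.22, 2.44], [-1.43, 4.57], [0, 2.65], [-2.85, 2.85]. Speed limits (rad/s): [2.79, 2.79, 3.14, 3.14, 3.14, 3.14].

### API

Orientations are given as a unit quaternion [x, y, z, w].
In Python, from rig import get_obs, camera, hand_in, pinch_z gives the robot as it stands. The module is installed in compiled form; this text tells all that it offers.
- The arm moves only by the tool arm_command, never from a script. Its argument "plan" is a list of rows, each a list of 2 entries, a list of its own where there are three numbers: the shift along the world's x, y, z in units of 25 mm (1.0 is 25 mm), then the turn about the world's z in units of 5 degrees (1.0 is 5 degrees). A call has 1 to 5 rows; each row is the pose to reach, as a shift and turn from the pose commanded when the call began; what a row does not reach only later rows make up. A row lasts 1/10 s, in which the tool goes at most 50 mm and 8.59 degrees, less where a joint would pass 70% of its speed; a pose out of reach is approached as far as the arm can. A call with a gripper value outside its range is refused whole. "fingers" is the opening, from -1 (shut) to 1 (fully open), set as the call begins (left out, the last holds). The fingers move at their own pace and stop on an object; "force" is the grip in N (left out, the last holds). Time passes only in rows, so rows that repeat a pose let the fingers close. It gives the time, the measured TCP pose, the force and the opening at its end, in the units of the state.
- get_obs(): the state, without advancing time (a new reading comes with each control period).
- camera(name): name is "scene" or "side" or "wrist"; returns a dict with "pixels" (384x512x3 uint8, red, green, blue), "camera_matrix" (3x3 intrinsics, pixels), "R" (3x3) and "t" (3): a world point X has camera coordinates R X + t. Camera axes: x right, y down, z forward; pixel columns grow to the right and rows downward; lengths in m; the calibration is good to about 2 mm. The wrist camera is an equidistant fisheye: a pixel r from the principal point sees the ray r / f radians off the axis. A picture is of the moment at which its call begins. There is no depth.
- hand_in(): hands the job in, once; it reports no verdict.
The state is a dict: "time": time; "q": joint angles; "joint_velocities": joint speeds; "joint_torque": joint torques, N m; "position": TCP position; "tool_rot": TCP orientation; "ft_force": force on the tool from outside, world axes, zero at the start; "moment": the same for the moment, N m; "grip_width": finger opening in m.
Only numpy, scipy, OpenCV 4.12 (cv2) and the standard library are available. Lean on these libraries where they do the work, as an engineer would, in place of code of your own. Each camera call takes 0.05 s, during which the arm holds its last target.

## Working session

There is one attempt and no reset: what is moved stays moved. The work goes in short steps, Python scripts to look and compute and a tool call to move; the robot and the scene stay as the last step left them, time stands still between calls to the robot, and variables do not carry over. Pictures are saved under pics/ and viewed, and the job is handed in when it is done.

Besides the shell and the picture viewer there is one more tool, called by a JSON object that holds its "method" and its "body", one argument or row to a line. arm_command: Moves the arm, as the interface text tells. Its arguments: {"type":"object","properties":{"plan":{"type":"array"},"fingers":{"type":"number"},"force":{"type":"number"}},"required":["plan"]}

```bash
mkdir -p pics
python3 - <<'E'
from rig import get_obs,camera,pinch_z
import cv2
print(pinch_z); o=get_obs()
for k,v in o.items(): print(k,v)
for n in ["scene","side","wrist"]:
    c=camera(n); cv2.imwrite(f"pics/{n}0.png",c["pixels"][:,:,::-1]); print(n,c["camera_matrix"],c["R"],c["t"])
E
```

```text
0.0187
time 0.0
q [-1.37454002e+00  5.28467185e-01  1.43390183e+00 -2.64238116e-05
  1.18135467e+00 -1.78497166e-01]
joint_velocities [ 1.44445744e-04 -6.75547385e-04 -1.89476934e-04  5.01259165e-05
  1.34391611e-03 -6.85069932e-04]
joint_torque [-5.71401324e-04 -4.40052688e+01 -1.76593190e+01  6.30636932e-02
  5.82126144e-02 -1.54989357e-04]
position [ 0.22865581 -0.58089502  0.22157114]
tool_rot [-0.13174015  0.69548206 -0.6939754   0.13170949]
ft_force [ 0.02006818  0.26929819 -0.1813122 ]
moment [-0.00586641  0.03699994  0.01321131]
grip_width 0.08682765790910012
scene [[392.63040064   0.         254.58298041]
 [  0.         392.63040064 197.3637082 ]
 [  0.           0.           1.        ]] [[-0.80473555 -0.59350599 -0.01230159]
 [-0.39306821  0.54826191 -0.73817766]
 [ 0.44485736 -0.58920245 -0.67449419]] [0.38831545 0.29990896 0.99165318]
side [[393.83027267   0.         263.51046378]
 [  0.         393.83027267 194.38472926]
 [  0.           0.           1.        ]] [[-0.95511263 -0.29621146 -0.00431604]
 [-0.1033436   0.34680732 -0.93222571]
 [ 0.27763277 -0.88993452 -0.36185161]] [0.4406859  0.15982611 1.00561836]
wrist [[297.31863964   0.         251.52942654]
 [  0.         297.31863964 186.67176242]
 [  0.           0.           1.        ]] [[ 0.36623006 -0.93051975 -0.00292057]
 [-0.88589875 -0.34962519  0.30486986]
 [-0.28470853 -0.10906518 -0.95238954]] [-0.62421641 -0.03572393  0.39339863]
```

View pics/scene0.png

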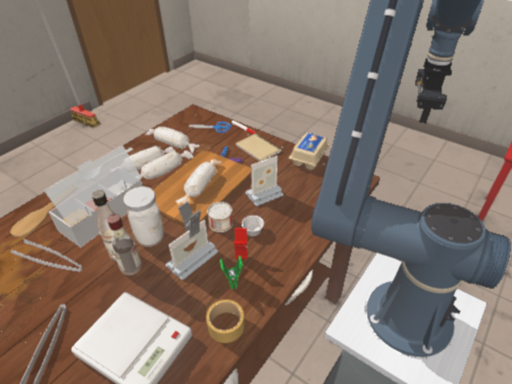

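View pics/side0.png

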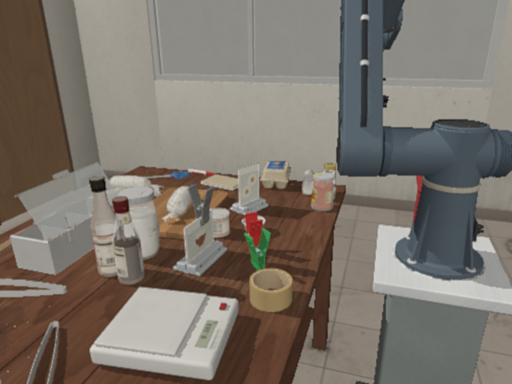

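View pics/wrist0.png

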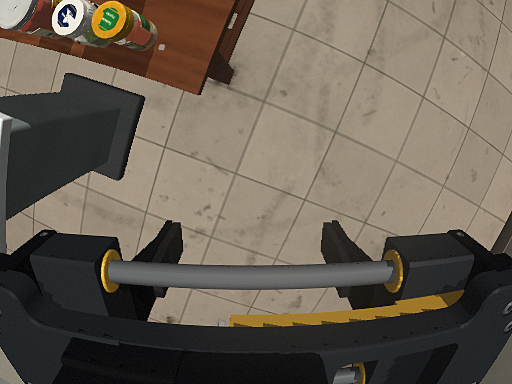

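The big grey clip is on the bowl card at scene (190,215) and side (200,210). The other candidates are a red clip at scene (240,240) and a green one at scene (232,272), both look-alikes to leave alone. The fried-egg card is at scene (264,180). I choose the grey clip and check it in close crops.

Run:
```python
import cv2
a=cv2.imread("pics/scene0.png")[145:305,140:340]; cv2.imwrite("pics/sc_crop.png",cv2.resize(a,None,fx=4,fy=4,interpolation=2)[:600,:800])
a=cv2.imread("pics/side0.png")[155:305,160:360]; cv2.imwrite("pics/sd_crop.png",cv2.resize(a,None,fx=4,fy=4,interpolation=2))
```

```text
(no output)
```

View pics/sc_crop.png

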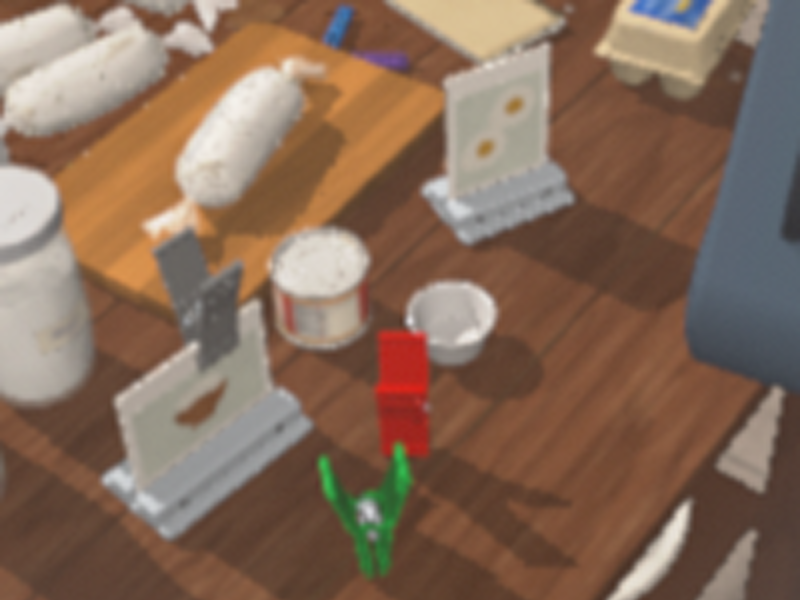

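View pics/sd_crop.png

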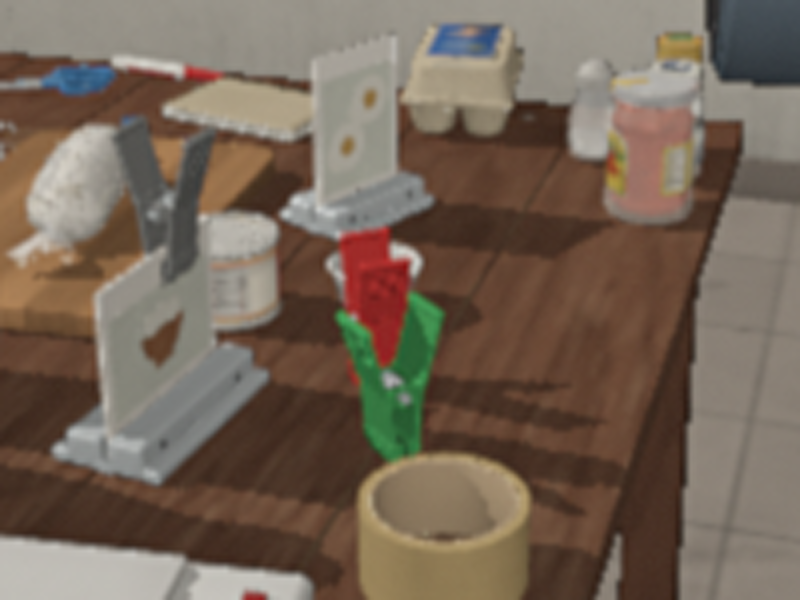

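The close crop confirms it: the grey clip is on the bowl card, with its handles in a V. Next I triangulate the card top corners using their known heights.

```bash
cat > h.py <<'E'
import numpy as np
K={};R={};T={}
K['scene']=np.array([[392.63040064,0,254.58298041],[0,392.63040064,197.3637082],[0,0,1]])
R['scene']=np.array([[-0.80473555,-0.59350599,-0.01230159],[-0.39306821,0.54826191,-0.73817766],[0.44485736,-0.58920245,-0.67449419]]);T['scene']=np.array([0.38831545,0.29990896,0.99165318])
K['side']=np.array([[393.83027267,0,263.51046378],[0,393.83027267,194.38472926],[0,0,1]])
R['side']=np.array([[-0.95511263,-0.29621146,-0.00431604],[-0.1033436,0.34680732,-0.93222571],[0.27763277,-0.88993452,-0.36185161]]);T['side']=np.array([0.4406859,0.15982611,1.00561836])
def onz(c,u,v,z):
    o=-R[c].T@T[c]; d=R[c].T@np.linalg.solve(K[c],[u,v,1]); return o+d*(z-o[2])/d[2]
def proj(c,X):
    p=K[c]@(R[c]@np.asarray(X,float)+T[c]); return p[:2]/p[2]
def tri(a,b):
    A=[];B=[]
    for c,(u,v) in (('scene',a),('side',b)):
        o=-R[c].T@T[c]; d=R[c].T@np.linalg.solve(K[c],[u,v,1]); d/=np.linalg.norm(d); P=np.eye(3)-np.outer(d,d);A.append(P);B.append(P@o)
    return np.linalg.lstsq(np.vstack(A),np.hstack(B),rcond=None)[0]
E
python3 - <<'E'
from h import *
for c in R: print(c,-R[c].T@T[c])
s=lambda x,y:(140+x/4,145+y/4)
d=lambda x,y:(160+x/4,155+y/4)
W=[(s(118,397),d(97,293)),(s(262,305),d(208,222))]; TT=[(s(447,83),d(315,56)),(s(548,47),d(396,36))]
for nm,P,z in(('wide',W,.115),('tall',TT,.145)):
    for a,b in P: print(nm,tri(a,b),onz('scene',*a,z),onz('side',*b,z))
    for k,c in enumerate(('scene','side')):
        p,q=onz(c,*P[0][k],z),onz(c,*P[1][k],z); print(c,'mid',(p+q)/2,'len',np.linalg.norm(p-q),'dir deg',np.degrees(np.arctan2(*(q-p)[[1,0]])))
E
```

```text
scene [-0.01076829  0.65032337  0.8950273 ]
side [0.15822906 0.97004184 0.51478065]
wide [0.57602948 0.24497847 0.11533058] [0.57663443 0.24478129 0.115     ] [0.57597424 0.24460208 0.115     ]
wide [0.56014919 0.12386392 0.11060728] [0.5559393  0.12696159 0.115     ] [0.5569022  0.13231282 0.115     ]
scene mid [0.56628686 0.18587144 0.115     ] len 0.11962345455298264 dir deg -99.9624255608317
side mid [0.56643822 0.18845745 0.115     ] len 0.11389741182009713 dir deg -99.63954663455762
tall [ 0.57493217 -0.11283062  0.1491848 ] [ 0.57746907 -0.11689547  0.145     ] [ 0.58056518 -0.12603814  0.145     ]
tall [ 0.54004585 -0.20301707  0.14292083] [ 0.53977967 -0.20110524  0.145     ] [ 0.53651233 -0.19499585  0.145     ]
scene mid [ 0.55862437 -0.15900035  0.145     ] len 0.09225928834690124 dir deg -114.11165353351694
side mid [ 0.55853876 -0.160517    0.145     ] len 0.08182798631137238 dir deg -122.572015112055
```

```bash
cat >> h.py <<'E'
from scipy.spatial.transform import Rotation as Ro
def toolinfo(o):
    M=Ro.from_quat(o['tool_rot']).as_matrix(); z=M[:,2]
    return dict(t=round(o['time'],2),pos=np.round(o['position'],4),down=np.round(M[:,1],3),zyaw=round(np.degrees(np.arctan2(z[1],z[0])),2),w=round(o['grip_width'],4),f=np.round(o['ft_force'],2),m=np.round(o['moment'],2),q=np.round(o['q'],2))
E
python3 - <<'E'
from h import *
from rig import get_obs
o=get_obs(); print(toolinfo(o)); print(Ro.from_quat(o['tool_rot']).as_matrix())
E
```

```text
{'t': 0.15, 'pos': array([ 0.2287, -0.5811,  0.2218]), 'down': array([-0.   ,  0.002, -1.   ]), 'zyaw': np.float64(-68.53), 'w': 0.0868, 'f': array([ 0.06, -0.05,  1.09]), 'm': array([-0.02,  0.06, -0.05]), 'q': array([-1.37,  0.53,  1.43,  0.  ,  1.18, -0.18])}
[[-9.30578348e-01 -3.06729341e-04  3.66092672e-01]
 [-3.66092668e-01  1.63144846e-03 -9.30576970e-01]
 [-3.11826066e-04 -9.99998622e-01 -1.63048198e-03]]
```

{"method": "arm_command", "body": {
  "plan": [
    [[0.6, 1.0, 0.6], 0.5],
    [[1.4, 2.6, 1.2], 1.0],
    [[2.1, 4.2, 1.8], 1.6],
    [[2.8, 5.8, 2.4], 2.2],
    [[3.5, 7.4, 3.0], 2.8]
  ]
}}

```text
time: 0.65
position: [0.3167, -0.3947, 0.2978]
tool_rot: [-0.216, 0.674, -0.673, 0.216]
ft_force: [0.7, 0.7, -0.4]
grip_width: 0.0868
```

{"method": "arm_command", "body": {
  "plan": [
    [[0.7, 1.6, 0], 0.6],
    [[1.4, 3.2, 0], 1.2],
    [[2.1, 4.8, 0], 1.8],
    [[2.8, 6.4, 0], 2.4],
    [[3.5, 8, 0], 3.0]
  ]
}}

```text
time: 1.15
position: [0.4041, -0.1948, 0.2975]
tool_rot: [-0.302, 0.639, -0.639, 0.302]
ft_force: [0.2, -0.0, -0.2]
grip_width: 0.0867
```

{"method": "arm_command", "body": {
  "plan": [
    [[0.7, 1.6, 0], 0.6],
    [[1.4, 3.2, 0], 1.2],
    [[2.1, 4.8, 0], 1.8],
    [[2.8, 6.4, 0], 2.4],
    [[3.5, 8, 0], 3.0]
  ]
}}

```text
time: 1.65
position: [0.4916, 0.0052, 0.2975]
tool_rot: [0.383, -0.594, 0.594, -0.383]
ft_force: [1.3, -0.3, -0.1]
grip_width: 0.087
```

{"method": "arm_command", "body": {
  "plan": [
    [[0.7, 1.6, 0], 0.6],
    [[1.4, 3.2, 0], 1.2],
    [[2.1, 4.8, 0], 1.8],
    [[2.6, 6.2, 0], 2.4],
    [[2.9, 7.0, 0], 2.8]
  ]
}}

```text
time: 2.15
position: [0.5642, 0.1813, 0.297]
tool_rot: [-0.453, 0.543, -0.543, 0.453]
ft_force: [-0.4, 0.0, 0.0]
grip_width: 0.0867
```

```bash
cat > snap.py <<'E'
import sys,cv2
from rig import get_obs,camera
from h import *
import pickle
tag=sys.argv[1]
for n in sys.argv[2:]:
    c=camera(n); cv2.imwrite(f"pics/{n}{tag}.png",c["pixels"][:,:,::-1]); pickle.dump((c["camera_matrix"],c["R"],c["t"]),open(f"{n}{tag}.pkl","wb"))
print(toolinfo(get_obs()))
E
python3 snap.py 1 wrist scene
```

```text
{'t': 2.25, 'pos': array([0.5642, 0.1811, 0.2969]), 'down': array([-0.   ,  0.001, -1.   ]), 'zyaw': np.float64(-10.3), 'w': 0.0873, 'f': array([0.22, 0.23, 0.18]), 'm': array([-0.1 , -0.02, -0.06]), 'q': array([0.12, 0.41, 1.42, 0.  , 1.31, 0.3 ])}
```

View pics/wrist1.png

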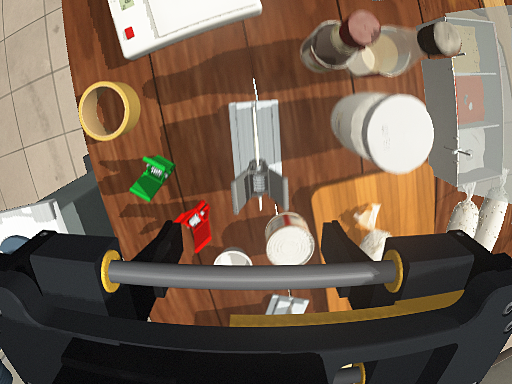

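View pics/scene1.png

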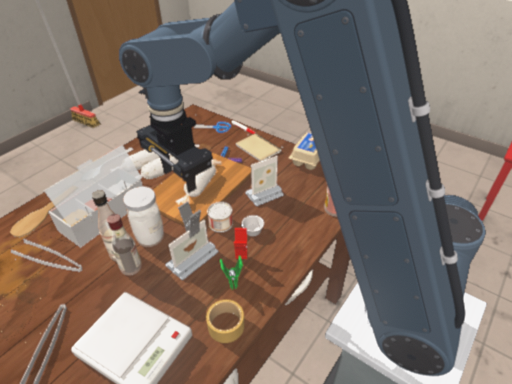

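Run:
```python
import cv2
a=cv2.imread("pics/wrist1.png")[70:220,200:350]; cv2.imwrite("pics/w1c.png",cv2.resize(a,None,fx=4,fy=4,interpolation=2))
from h import *
import pickle
print(proj('scene',[.5642,.1811,.297]))
p=onz('scene',150,244,0); print('jar base front',p)
for z in (.1,.12,.15,.18,.2): print(z,proj('scene',[.69,.2,z]),proj('side',[.69,.2,z]))
k,r,t=pickle.load(open('wrist1.pkl','rb')); print(-r.T@t)
```

```text
[180.36613343 179.81867518]
jar base front [0.71162734 0.21868132 0.        ]
0.1 [153.40840372 220.12013682] [152.12738585 220.28901364]
0.12 [152.07961697 215.12876238] [151.26645181 212.95607565]
0.15 [150.024173   207.40781659] [149.95083654 201.7504261 ]
0.18 [147.89020665 199.39191408] [148.60528259 190.2897761 ]
0.2 [146.4216882 193.8756599] [147.69110549 182.50334456]
[0.58099182 0.26417062 0.45914145]
```

View pics/w1c.png

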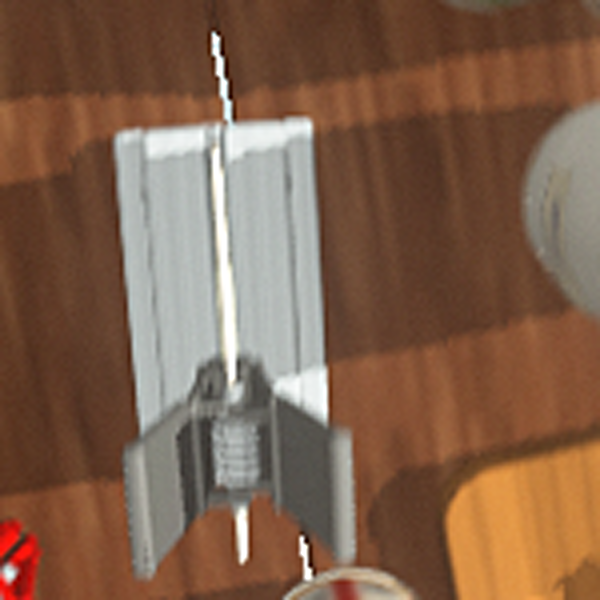

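```bash
cat >> h.py <<'E'
import pickle
def wproj(tag,X):
    k,r,t=pickle.load(open(f'wrist{tag}.pkl','rb')); p=r@np.asarray(X,float)+t
    th=np.arctan2(np.hypot(p[0],p[1]),p[2]); ph=np.arctan2(p[1],p[0]); return np.array([k[0,2]+k[0,0]*th*np.cos(ph),k[1,2]+k[1,1]*th*np.sin(ph)])
def wonz(tag,u,v,z):
    k,r,t=pickle.load(open(f'wrist{tag}.pkl','rb')); a=(u-k[0,2])/k[0,0]; b=(v-k[1,2])/k[1,1]; th=np.hypot(a,b)
    d=r.T@np.array([np.sin(th)*a/th,np.sin(th)*b/th,np.cos(th)]); o=-r.T@t; return o+d*(z-o[2])/d[2]
def frame(o,yaw,local):
    c,s=np.cos(np.radians(yaw)),np.sin(np.radians(yaw)); return np.array([o[0]+c*local[0]-s*local[1],o[1]+s*local[0]+c*local[1],local[2]])
E
python3 - <<'E'
from h import *
o=(.5655,.186)
for nm,l in dict(top_p=(0,.0625,.115),top_m=(0,-.0625,.115),footp1=(.0375,.0685,.022),footp2=(-.0375,.0685,.022),handle1=(.028,.017,.189),h2=(-.028,.017,.189),h3=(.028,-.017,.189),h4=(-.028,-.017,.189)).items():
    print(nm,(wproj('1',frame(o,-10,l))-[200,70])*4)
E
```

```text
top_p [201.85868931 159.07483495]
top_m [204.15326627 565.68779522]
footp1 [306.09851953 130.45181255]
footp2 [ 99.8901965  131.53278795]
handle1 [321.34694497 370.65958214]
h2 [ 81.75423042 371.77961758]
h3 [318.09631817 507.87312045]
h4 [ 86.67165672 508.82628631]
```

Run:
```python
from h import *
f=lambda x,y,z:wonz('1',200+x/4,70+y/4,z)
a=f(215,141,.115);b=f(243,562,.115);print('card',a,b,(a+b)/2,np.linalg.norm(a-b),np.degrees(np.arctan2(*(a-b)[[1,0]]))-90)
P=[f(*p,.189) for p in ((130,450),(145,575),(345,430),(350,555))]
for p in P: print(p)
print('clip c',np.mean(P,0)); print(np.degrees(np.arctan2(*(P[2]-P[0])[[1,0]])),np.degrees(np.arctan2(*(P[3]-P[1])[[1,0]])),np.linalg.norm(P[2]-P[0]),np.linalg.norm(P[1]-P[0]))
fc=[f(*p,.022) for p in((116,130),(310,118))]; print('foot',fc)
```

```text
card [0.58098793 0.25203682 0.115     ] [0.56681229 0.12350674 0.115     ] [0.57390011 0.18777178 0.115     ] 0.12930944175629464 -6.293738723472984
[0.54827623 0.18682452 0.189     ]
[0.5455151  0.15461884 0.189     ]
[0.59938303 0.18262682 0.189     ]
[0.59607907 0.15078566 0.189     ]
clip c [0.57231336 0.16871396 0.189     ]
-4.695495671414809 -4.335220686371027 0.05127890181811019 0.03232382293948617
foot [array([0.54634447, 0.25938676, 0.022     ]), array([0.61650487, 0.25123991, 0.022     ])]
```

Run:
```python
import cv2
from h import *
for c,off,sz in (('scene',(155,190),(75,75)),('side',(170,180),(75,75)),('scene',(235,145),(60,60)),('side',(220,155),(60,60))):
    im=cv2.imread(f"pics/{c}0.png")[off[1]:off[1]+sz[1],off[0]:off[0]+sz[0]]
    k=8; im=cv2.resize(im,None,fx=k,fy=k,interpolation=cv2.INTER_CUBIC)
    if off[0] in (155,170): sets=(((.5739,.1878),-6,.125,.115,.137),((.566,.186),-10,.125,.115,.137))
    else: sets=(((.5585,-.16),-26,.095,.145,.107),)
    for (o,yaw,w,h,fl),col in zip(sets,((0,255,0),(0,0,255))):
        pts=[(0,w/2,h),(0,-w/2,h)]+[(sx*.0375,sy*fl/2,.022) for sx,sy in((1,1),(1,-1),(-1,-1),(-1,1))]
        pp=[((proj(c,frame(o,yaw,p))-off+.5)*k).astype(int) for p in pts]
        cv2.line(im,tuple(map(int,pp[0])),tuple(map(int,pp[1])),col,1)
        cv2.polylines(im,[np.array(pp[2:],np.int32)],True,col,1)
    cv2.imwrite(f"pics/ov_{c}_{off[0]}.png",im)
a=[cv2.imread(f"pics/ov_{n}.png") for n in("scene_155","side_170")]
b=[cv2.imread(f"pics/ov_{n}.png") for n in("scene_235","side_220")]
cv2.imwrite("pics/ovw.png",cv2.resize(np.hstack(a),(800,400)));cv2.imwrite("pics/ovt.png",cv2.resize(np.hstack(b),(800,400)))
```

```text
(no output)
```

View pics/ov_scene_155.png

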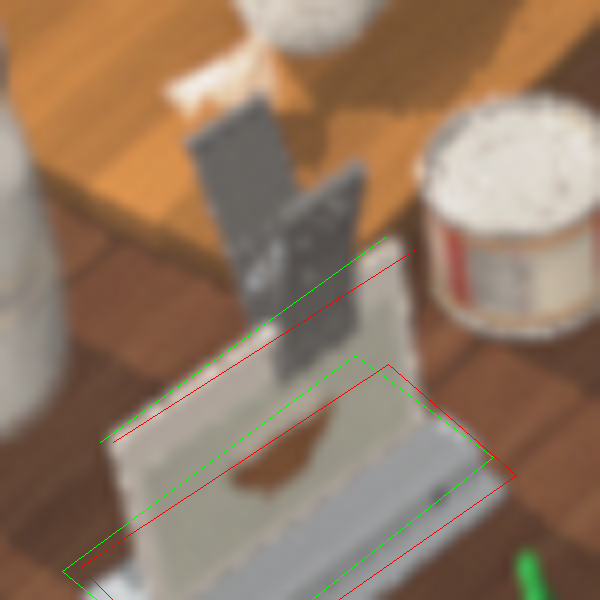

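View pics/ov_side_170.png

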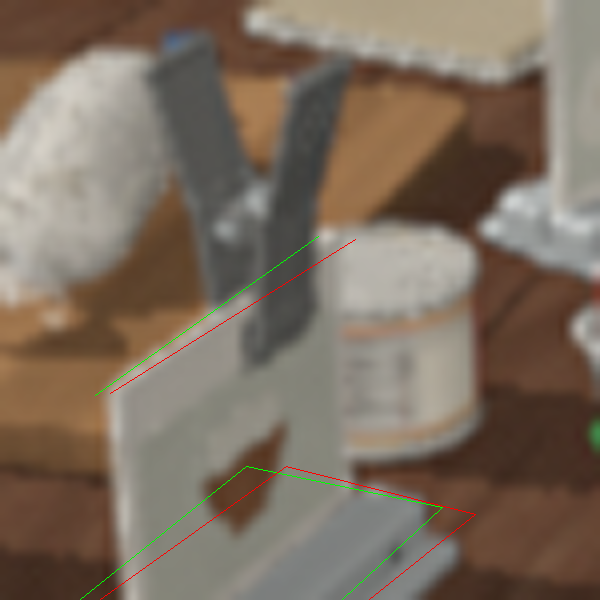

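View pics/ovt.png

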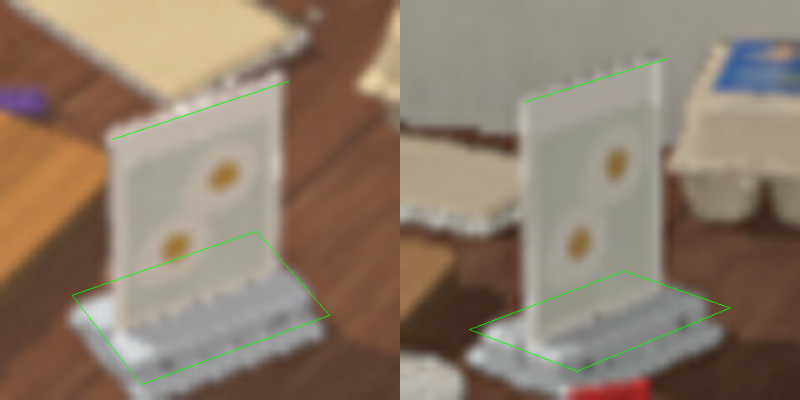

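Run:
```python
from h import *
from scipy.optimize import least_squares
s=lambda x,y:(155+x/8-.5,190+y/8-.5); d=lambda x,y:(170+x/8-.5,180+y/8-.5); w=lambda x,y:(200+x/4-.4,70+y/4-.4)
A=(0,.0625,.115);B=(0,-.0625,.115)
obs=[('scene',s(108,437),A),('scene',s(398,238),B),('side',d(110,395),A),('side',d(333,225),B),('w',w(215,141),A),('w',w(243,562),B),('w',w(116,130),(-.0375,.0685,.022)),('w',w(310,118),(.0375,.0685,.022))]
def res(p,sel):
    r=[]
    for c,uv,l in obs:
        if c not in sel: continue
        X=frame(p[:2],p[2]*100,l)
        r+=list((wproj('1',X) if c=='w' else proj(c,X))-uv)
    return np.array(r)
for sel in (('scene',),('side',),('scene','side'),('w',),('scene','side','w')):
    q=least_squares(res,[.57,.186,-.08],args=(sel,)); print(sel,q.x*[1,1,100],np.round(q.fun,1))
```

```text
('scene',) [ 0.57204861  0.18495801 -7.41092792] [-0.   0.   0.  -0.1]
('side',) [ 0.57140549  0.18300335 -5.97478862] [ 0.1 -0.6 -0.1  0.8]
('scene', 'side') [ 0.57138907  0.18437173 -6.52459497] [ 0.5  0.2  0.1 -0.2 -0.4 -0.4 -0.2  1. ]
('w',) [ 0.57347974  0.18835981 -6.34682049] [ 0.1  1.8 -0.2 -1.6 -1.5 -0.1  1.5 -0.5]
('scene', 'side', 'w') [ 0.57281208  0.18770155 -6.53053599] [-0.8  0.8 -1.1  0.2 -1.6  0.1 -1.2  1.5 -0.2  2.5 -0.8 -1.  -1.7  0.4
  1.3  0.1]
```

{"method": "arm_command", "body": {
  "plan": [
    [[0.14, -0.24, -0.8], 0.4],
    [[0.27, -0.48, -1.7], 0.8],
    [[0.27, -0.48, -2.6], 0.8],
    [[0.27, -0.48, -3.4], 0.8],
    [[0.27, -0.48, -3.7], 0.8]
  ]
}}

```text
time: 2.75
position: [0.5687, 0.1651, 0.2028]
tool_rot: [-0.472, 0.529, -0.527, 0.469]
ft_force: [0.4, 0.5, 0.3]
grip_width: 0.0874
```

```bash
python3 snap.py 2 wrist scene side
```

```text
{'t': 2.9, 'pos': array([0.5704, 0.1658, 0.2051]), 'down': array([-0.001, -0.   , -1.   ]), 'zyaw': np.float64(-6.57), 'w': 0.0875, 'f': array([ 1.03, -0.05,  0.76]), 'm': array([-0.04, -0.12, -0.02]), 'q': array([ 0.1 ,  0.51,  1.53, -0.  ,  1.11,  0.21])}
```

View pics/wrist2.png

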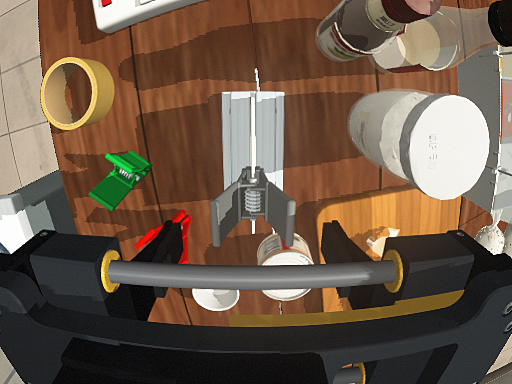

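View pics/side2.png

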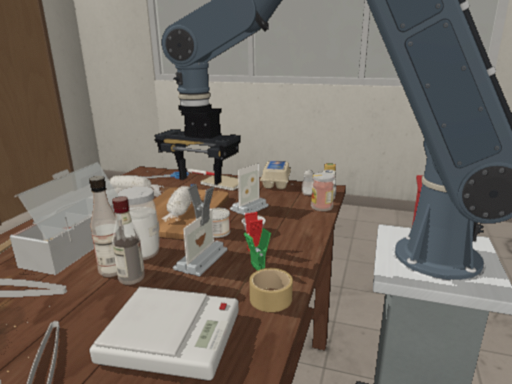

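Run:
```python
from h import *
from rig import get_obs
o=get_obs();p=o['position'];M=Ro.from_quat(o['tool_rot']).as_matrix()
for off in (0,.0435,-.0435,.058,-.058): print(off,wproj('2',p+M[:,2]*off),proj('side',p+M[:,2]*off),proj('scene',p+M[:,2]*off))
k,r,t=pickle.load(open('wrist2.pkl','rb'));print('cam in tool',M.T@(-r.T@t-p))
import cv2
a=cv2.imread("pics/wrist2.png")[120:290,120:380]; cv2.imwrite("pics/w2c.png",cv2.resize(a,None,fx=3,fy=3,interpolation=2))
a=cv2.imread("pics/side2.png")[120:260,140:280]; b=cv2.imread("pics/scene2.png")[130:270,120:260];cv2.imwrite("pics/s2c.png",cv2.resize(np.hstack([a,b]),(800,400),interpolation=2))
```

```text
0 [251.69987138 238.09464617] [199.07486887 180.68173922] [187.80281464 203.28590678]
0.0435 [322.50611202 237.25565984] [183.82983137 178.38367986] [177.12747641 195.66249245]
-0.0435 [181.03138302 236.99751898] [214.86134291 183.06141551] [198.95778954 211.25183664]
0.058 [344.80725504 236.58489517] [178.86368437 177.63507557] [173.67030754 193.19367787]
-0.058 [158.82739543 236.24911528] [220.24883524 183.87353402] [202.78832956 213.987281  ]
cam in tool [-0.08378869 -0.15963494  0.0007355 ]
```

View pics/w2c.png

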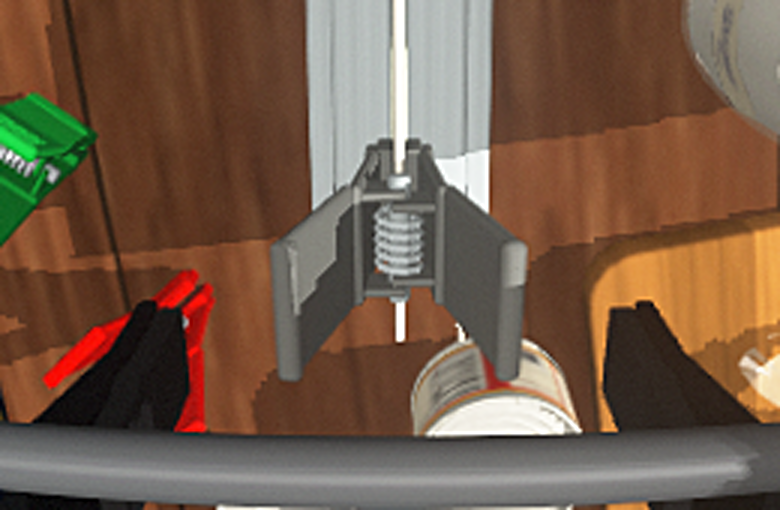

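View pics/s2c.png

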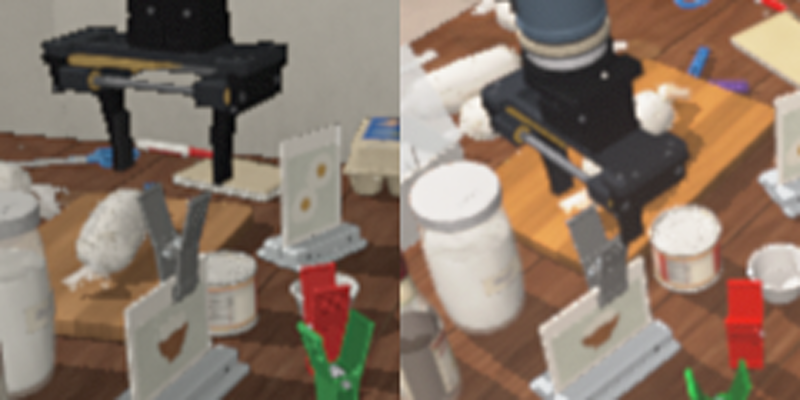

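Run:
```python
from h import *
f=lambda x,y,z:wonz('2',120+x/3-.3,120+y/3-.3,z)
P=[f(*p,.189) for p in ((275,243),(283,380),(525,240),(517,378))]
for p in P: print(p)
print(np.mean(P,0)); print([np.degrees(np.arctan2(*(P[i+2]-P[i])[[1,0]])) for i in(0,1)])
print(wproj('2',[.571,.168,.189]),wproj('2',[.571,.168,.139]))
a=f(400,20,.115);b=f(400,340,.115);print(a,b,np.degrees(np.arctan2(*(a-b)[[1,0]]))-90)
```

```text
[0.54698838 0.18668327 0.189     ]
[0.54328242 0.15376983 0.189     ]
[0.59959644 0.18138214 0.189     ]
[0.59580345 0.14834578 0.189     ]
[0.57141767 0.16754526 0.189     ]
[np.float64(-5.754067787628748), np.float64(-5.896256344057342)]
[252.28935318 223.5997008 ] [252.49321309 197.46622221]
[0.5776177  0.22217393 0.115     ] [0.56641615 0.12407955 0.115     ] -6.514478269485124
```

{"method": "arm_command", "body": {
  "plan": [
    [[0.02, 0.03, -0.6], 0],
    [[0.04, 0.06, -1.2], 0],
    [[0.04, 0.06, -1.7], 0],
    [[0.04, 0.06, -2.0], 0],
    [[0.04, 0.06, -2.0], 0]
  ]
}}

```text
time: 3.4
position: [0.5711, 0.1678, 0.1544]
tool_rot: [-0.471, 0.528, -0.527, 0.47]
ft_force: [-0.7, 0.4, 0.5]
grip_width: 0.087
```

{"method": "arm_command", "body": {
  "plan": [
    [[0, 0, 0], 0],
    [[0, 0, 0], 0],
    [[0, 0, 0], 0],
    [[0, 0, 0], 0],
    [[0, 0, 0], 0]
  ],
  "fingers": 0.1,
  "force": 28
}}

```text
time: 3.9
position: [0.5716, 0.168, 0.1554]
tool_rot: [0.471, -0.528, 0.528, -0.471]
ft_force: [-0.5, 0.6, 1.2]
grip_width: 0.0548
```

```bash
python3 snap.py 3 wrist side
```

```text
{'t': 4.0, 'pos': array([0.571 , 0.168 , 0.1551]), 'down': array([-0.001,  0.   , -1.   ]), 'zyaw': np.float64(-6.52), 'w': 0.0507, 'f': array([-0.42,  0.24, -1.84]), 'm': array([-0.03, -0.06,  0.  ]), 'q': array([0.1 , 0.57, 1.57, 0.  , 1.  , 0.21])}
```

View pics/wrist3.png

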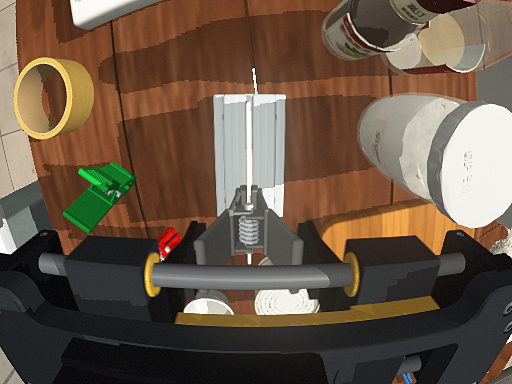

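View pics/side3.png

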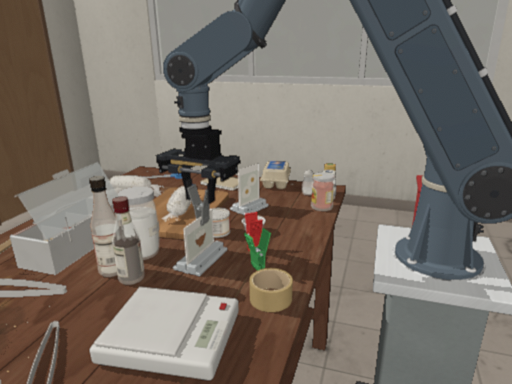

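The clip sits midway between the fingers at wrist (249,235), and the fingers are level with the handles. Now I squeeze it.

{"method": "arm_command", "body": {
  "plan": [
    [[0, 0, 0], 0],
    [[0, 0, 0], 0],
    [[0, 0, 0], 0],
    [[0, 0, 0], 0],
    [[0, 0, 0], 0]
  ],
  "fingers": -1,
  "force": 28
}}

```text
time: 4.5
position: [0.5716, 0.1679, 0.155]
tool_rot: [-0.471, 0.528, -0.528, 0.471]
ft_force: [-0.1, -0.1, -0.8]
grip_width: 0.0257
```

{"method": "arm_command", "body": {
  "plan": [
    [[0, 0, 0], 0],
    [[0, 0, 0], 0],
    [[0, 0, 0], 0],
    [[0, 0, 0], 0],
    [[0, 0, 0], 0]
  ]
}}

```text
time: 5.0
position: [0.5716, 0.1679, 0.155]
tool_rot: [0.471, -0.528, 0.528, -0.471]
ft_force: [0.8, 0.2, -0.3]
grip_width: 0.0261
```

```bash
python3 snap.py 4 wrist side; python3 -c "
import cv2
a=cv2.imread('pics/side4.png')[140:290,150:350];cv2.imwrite('pics/sd4c.png',cv2.resize(a,None,fx=4,fy=4,interpolation=2))
a=cv2.imread('pics/wrist4.png')[80:280,150:350];cv2.imwrite('pics/w4c.png',cv2.resize(a,None,fx=3,fy=3,interpolation=2))"
```

```text
{'t': 5.1, 'pos': array([0.5716, 0.1679, 0.1551]), 'down': array([-0.,  0., -1.]), 'zyaw': np.float64(-6.52), 'w': 0.0259, 'f': array([ 0.28,  0.11, -0.56]), 'm': array([ 0.01, -0.11,  0.01]), 'q': array([0.1 , 0.57, 1.57, 0.  , 1.  , 0.21])}
```

View pics/sd4c.png

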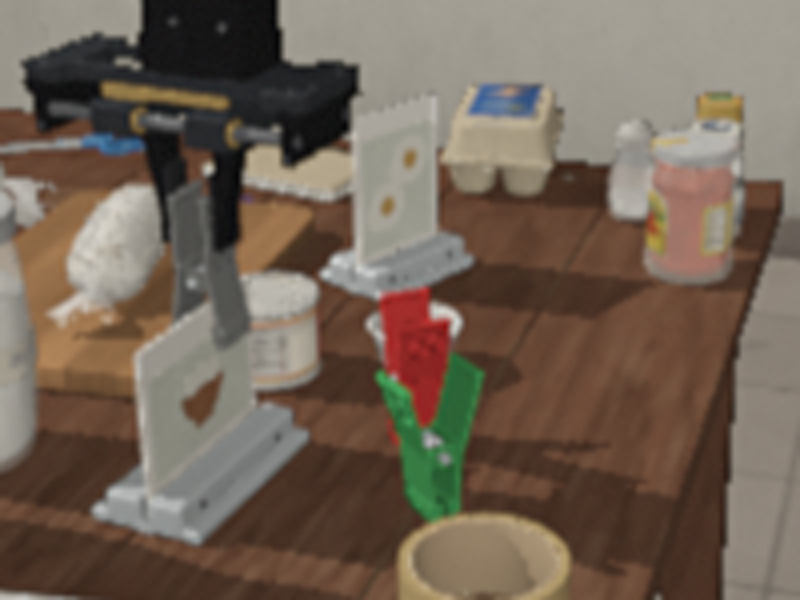

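View pics/w4c.png

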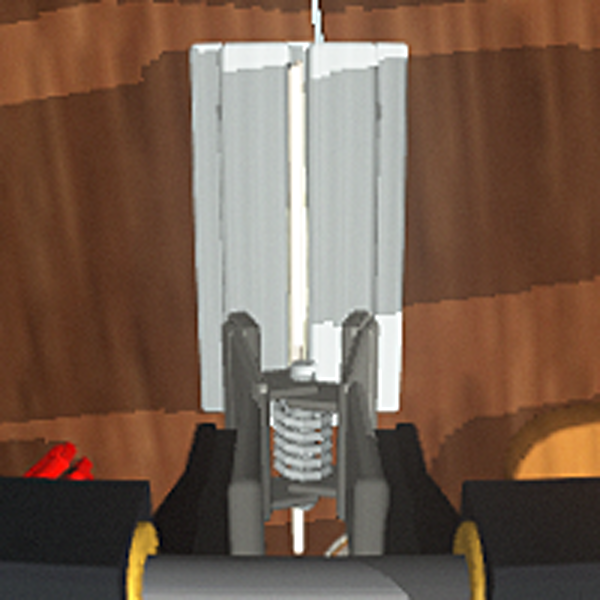

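The clip is fully open (grip 26 mm) and the jaws sit evenly on either side of the card edge, wrist crop (243,360) around 298. Now I lift straight up.

{"method": "arm_command", "body": {
  "plan": [
    [[0, 0, 0.3], 0],
    [[0, 0, 0.7], 0],
    [[0, 0, 1.2], 0],
    [[0, 0, 1.8], 0],
    [[0, 0, 2.4], 0]
  ]
}}

```text
time: 5.6
position: [0.5719, 0.168, 0.2169]
tool_rot: [0.47, -0.527, 0.528, -0.471]
ft_force: [0.2, 1.0, -0.5]
grip_width: 0.0261
```

{"method": "arm_command", "body": {
  "plan": [
    [[0, 0, 0.6], 0],
    [[0, 0, 1.2], 0],
    [[0, 0, 1.8], 0],
    [[0, 0, 2.0], 0],
    [[0, 0, 2.0], 0]
  ]
}}

```text
time: 6.1
position: [0.5722, 0.168, 0.2667]
tool_rot: [0.47, -0.527, 0.528, -0.472]
ft_force: [-0.4, -0.1, -0.8]
grip_width: 0.0255
```

```bash
python3 snap.py 5 wrist side; python3 -c "
import cv2
a=cv2.imread('pics/side5.png')[100:290,150:350];cv2.imwrite('pics/sd5c.png',cv2.resize(a,None,fx=3,fy=3,interpolation=2))"
```

```text
{'t': 6.2, 'pos': array([0.5712, 0.1679, 0.2649]), 'down': array([-0.001, -0.   , -1.   ]), 'zyaw': np.float64(-6.52), 'w': 0.0257, 'f': array([-0.45, -0.17, -0.25]), 'm': array([-0.02, -0.09,  0.02]), 'q': array([0.1 , 0.44, 1.46, 0.  , 1.24, 0.21])}
```

View pics/sd5c.png

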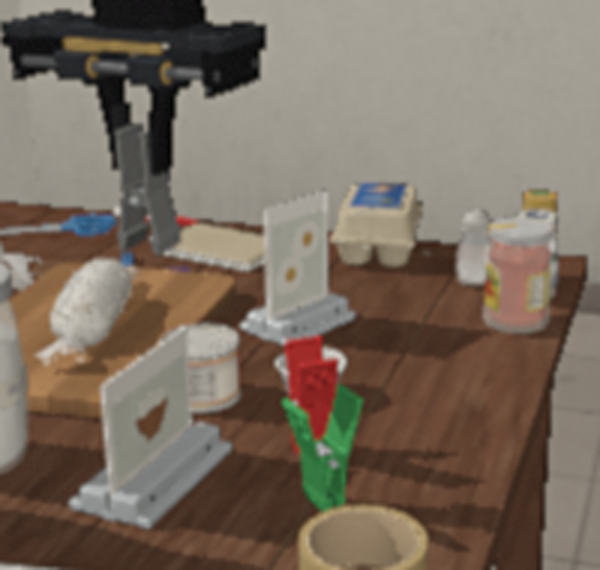

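View pics/wrist5.png

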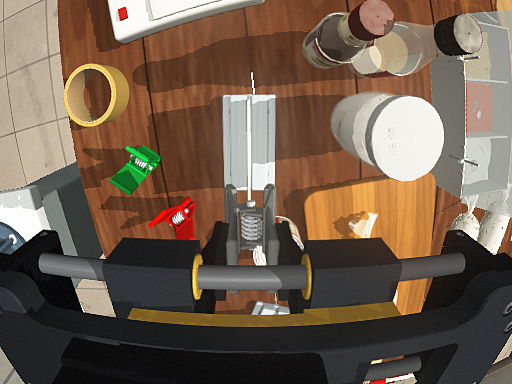

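Run:
```python
from h import *
from scipy.optimize import least_squares
k=60/400*1.0
s=lambda x,y:(235+x*.15-.5,145+y*.15-.5); d=lambda x,y:(220+x*.15-.5,155+y*.15-.5)
A=(0,.0475,.145);B=(0,-.0475,.145)
obs=[('scene',s(110,129),A),('scene',s(284,76),B),('side',d(120,93),A),('side',d(263,60),B)]
def res(p,sel):
    return np.concatenate([proj(c,frame(p[:2],p[2]*100,l))-uv for c,uv,l in obs if c in sel])
for sel in (('scene',),('side',),('scene','side')):
    q=least_squares(res,[.56,-.16,-.28],args=(sel,)); print(sel,q.x*[1,1,100],np.round(q.fun,1))
```

```text
('scene',) [  0.56363228  -0.16428777 -26.95222677] [-0.3  0.2  0.3 -0.2]
('side',) [  0.56244012  -0.16616518 -27.89778764] [-0.2  0.6  0.2 -0.7]
('scene', 'side') [  0.56276718  -0.16451879 -27.37821941] [-0.   0.2  0.6 -0.1 -0.4  0.8 -0.1 -0.6]
```

{"method": "arm_command", "body": {
  "plan": [
    [[-0.1, -0.8, 0], -0.3],
    [[-0.3, -2.0, 0], -0.6],
    [[-0.5, -3.4, 0], -0.9],
    [[-0.6, -4.8, 0], -1.2],
    [[-0.8, -6.2, 0], -1.5]
  ]
}}

```text
time: 6.7
position: [0.5509, 0.0118, 0.2641]
tool_rot: [-0.435, 0.558, -0.557, 0.435]
ft_force: [0.1, -0.2, -1.2]
grip_width: 0.0261
```

{"method": "arm_command", "body": {
  "plan": [
    [[-0.2, -1.4, 0], -0.4],
    [[-0.4, -2.8, 0], -0.8],
    [[-0.6, -4.2, 0], -1.2],
    [[-0.8, -5.6, 0], -1.6],
    [[-0.9, -7.0, 0], -2.0]
  ]
}}

```text
time: 7.2
position: [0.5279, -0.1631, 0.2641]
tool_rot: [-0.385, 0.594, -0.593, 0.384]
ft_force: [0.3, -0.7, -1.5]
grip_width: 0.026
```

{"method": "arm_command", "body": {
  "plan": [
    [[-0.2, -1.4, 0], -0.4],
    [[-0.4, -2.6, 0], -0.7],
    [[-0.5, -3.4, 0], -0.7],
    [[-0.5, -3.7, 0], -0.7],
    [[-0.5, -3.7, 0], -0.7]
  ]
}}

```text
time: 7.7
position: [0.5163, -0.2551, 0.2642]
tool_rot: [-0.366, 0.605, -0.604, 0.366]
ft_force: [0.3, 0.5, -1.0]
grip_width: 0.0261
```

```bash
python3 snap.py 6 wrist side scene
```

```text
{'t': 7.85, 'pos': array([ 0.5165, -0.2532,  0.2647]), 'down': array([-0.001,  0.001, -1.   ]), 'zyaw': np.float64(-27.46), 'w': 0.0252, 'f': array([-0.23,  0.53, -1.03]), 'm': array([-0.05, -0.03, -0.03]), 'q': array([-0.65,  0.41,  1.51,  0.  ,  1.22, -0.17])}
```

View pics/wrist6.png

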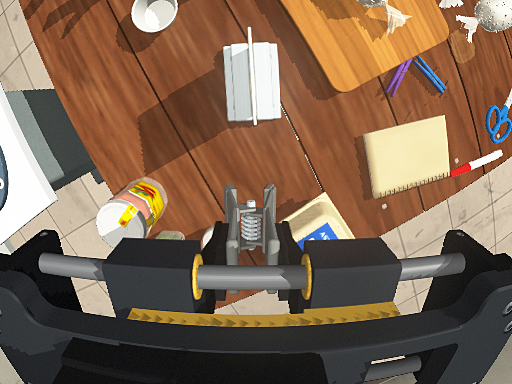

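View pics/side6.png

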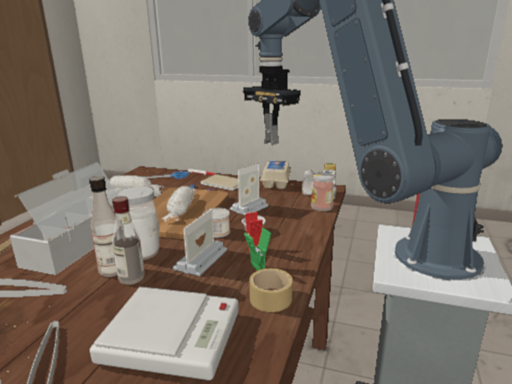

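```bash
python3 -c "
import cv2
a=cv2.imread('pics/wrist6.png')[15:140,190:315];cv2.imwrite('pics/w6c.png',cv2.resize(a,None,fx=4.8,fy=4.8,interpolation=2))"
```

View pics/w6c.png

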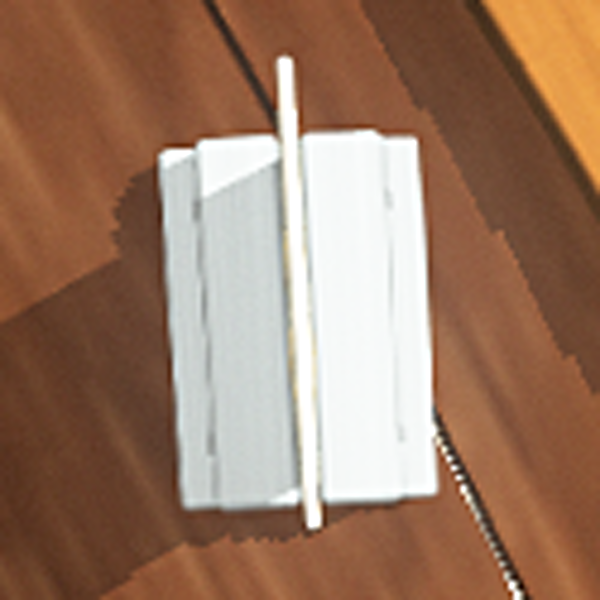

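Run:
```python
from h import *
from scipy.optimize import least_squares
w=lambda x,y:(190+x/4.8-.4,15+y/4.8-.4)
s=lambda x,y:(235+x*.15-.5,145+y*.15-.5); d=lambda x,y:(220+x*.15-.5,155+y*.15-.5)
A=(0,.0475,.145);B=(0,-.0475,.145)
obs=[('w',w(285,58),A),('w',w(314,527),B)]+[('w',w(*p),(sx*.0375,sy*.0535,.022)) for p,sx,sy in (((160,150),-1,1),((415,138),1,1),((438,495),1,-1),((185,507),-1,-1))]
obs+=[('scene',s(110,129),A),('scene',s(284,76),B),('side',d(120,93),A),('side',d(263,60),B)]
def res(p,sel,n):
    return np.concatenate([((wproj('6',frame(p[:2],p[2]*100,l)) if c=='w' else proj(c,frame(p[:2],p[2]*100,l)))-uv) for c,uv,l in obs[:n] if c in sel])
for sel,n in ((('w',),2),(('w',),99),(('scene','side','w'),99)):
    q=least_squares(res,[.56,-.16,-.28],args=(sel,n)); print(sel,q.x*[1,1,100],np.round(q.fun,1))
```

```text
('w',) [  0.56577504  -0.16380006 -24.15646489] [-0.  -0.6  0.   0.6]
('w',) [  0.56565561  -0.16391862 -24.15583345] [-0.1 -0.4 -0.   0.7 -1.4 -1.4  1.7 -2.2  1.2  1.2 -1.3  1.9]
('scene', 'side', 'w') [  0.56543652  -0.16401588 -24.26026821] [-0.2 -0.2 -0.3  0.9 -1.4 -1.3  1.7 -2.   1.   1.4 -1.5  2.  -0.4  0.4
 -0.6 -0.8 -0.7  0.9 -1.5 -0.8]
```

{"method": "arm_command", "body": {
  "plan": [
    [[0.4, 0.7, 0], 0.2],
    [[0.9, 1.6, 0], 0.4],
    [[1.5, 2.6, 0], 0.65],
    [[1.96, 3.57, 0], 0.65],
    [[1.96, 3.57, 0], 0.65]
  ]
}}

```text
time: 8.35
position: [0.5665, -0.1607, 0.2651]
tool_rot: [-0.385, 0.593, -0.592, 0.386]
ft_force: [-0.1, 0.7, -0.3]
grip_width: 0.0261
```

{"method": "arm_command", "body": {
  "plan": [
    [[0, 0, -0.5], 0],
    [[0, 0, -1.0], 0],
    [[0, 0, -1.2], 0],
    [[0, 0, -1.2], 0],
    [[0, 0, -1.2], 0]
  ]
}}

```text
time: 8.85
position: [0.5653, -0.166, 0.2347]
tool_rot: [-0.383, 0.594, -0.594, 0.383]
ft_force: [-1.2, 0.2, -0.4]
grip_width: 0.0255
```

```bash
python3 snap.py 7 wrist side scene;  python3 -c "
import cv2,numpy as np
a=cv2.imread('pics/wrist7.png')[80:280,150:350];cv2.imwrite('pics/w7c.png',cv2.resize(a,None,fx=3,fy=3,interpolation=2))
a=cv2.imread('pics/side7.png')[100:220,190:310];b=cv2.imread('pics/scene7.png')[90:210,200:320];cv2.imwrite('pics/s7c.png',cv2.resize(np.hstack([a,b]),(800,400),interpolation=2))"
```

```text
{'t': 9.0, 'pos': array([ 0.5658, -0.1659,  0.2355]), 'down': array([ 0.001, -0.   , -1.   ]), 'zyaw': np.float64(-24.31), 'w': 0.0257, 'f': array([-0.08, -0.95, -0.78]), 'm': array([ 0.01, -0.08,  0.  ]), 'q': array([-0.47,  0.46,  1.51,  0.  ,  1.17, -0.05])}
```

View pics/w7c.png

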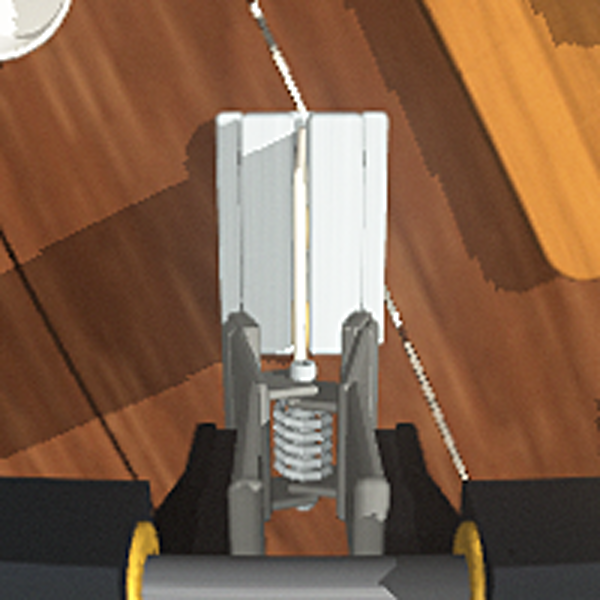

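View pics/s7c.png

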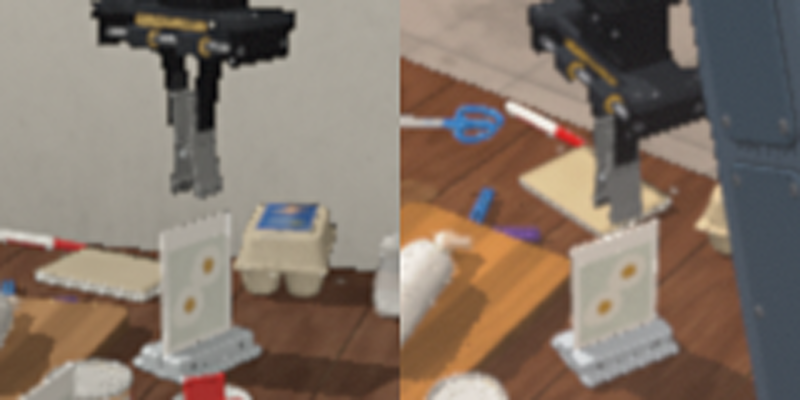

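The card edge runs at wrist crop x≈300, midway between the jaws at 243 and 360, and parallel to them. I lower the clip gently.

{"method": "arm_command", "body": {
  "plan": [
    [[0, 0, -0.4], 0],
    [[0, 0, -0.8], 0],
    [[0, 0, -1.2], 0],
    [[0, 0, -1.2], 0],
    [[0, 0, -1.2], 0]
  ]
}}

```text
time: 9.5
position: [0.5653, -0.1652, 0.2044]
tool_rot: [-0.384, 0.594, -0.594, 0.383]
ft_force: [-1.2, -0.8, -0.8]
grip_width: 0.0259
```

{"method": "arm_command", "body": {
  "plan": [
    [[0, 0, -0.2], 0],
    [[0, 0, -0.4], 0],
    [[0, 0, -0.6], 0],
    [[0, 0, -0.75], 0],
    [[0, 0, -0.75], 0]
  ]
}}

```text
time: 10.0
position: [0.5651, -0.1651, 0.1855]
tool_rot: [-0.384, 0.594, -0.593, 0.383]
ft_force: [-0.7, 1.2, -0.5]
grip_width: 0.0255
```

```bash
python3 snap.py 8 wrist side scene;  python3 -c "
import cv2,numpy as np
a=cv2.imread('pics/wrist8.png')[80:280,150:350];cv2.imwrite('pics/w8c.png',cv2.resize(a,None,fx=3,fy=3,interpolation=2))
a=cv2.imread('pics/side8.png')[100:220,190:310];b=cv2.imread('pics/scene8.png')[90:210,200:320];cv2.imwrite('pics/s8c.png',cv2.resize(np.hstack([a,b]),(800,400),interpolation=2))"
```

```text
{'t': 10.15, 'pos': array([ 0.5657, -0.1654,  0.1864]), 'down': array([ 0., -0., -1.]), 'zyaw': np.float64(-24.28), 'w': 0.0256, 'f': array([ 0.44, -0.34,  0.01]), 'm': array([-0.03, -0.07,  0.02]), 'q': array([-0.47,  0.52,  1.56,  0.  ,  1.06, -0.05])}
```

View pics/w8c.png

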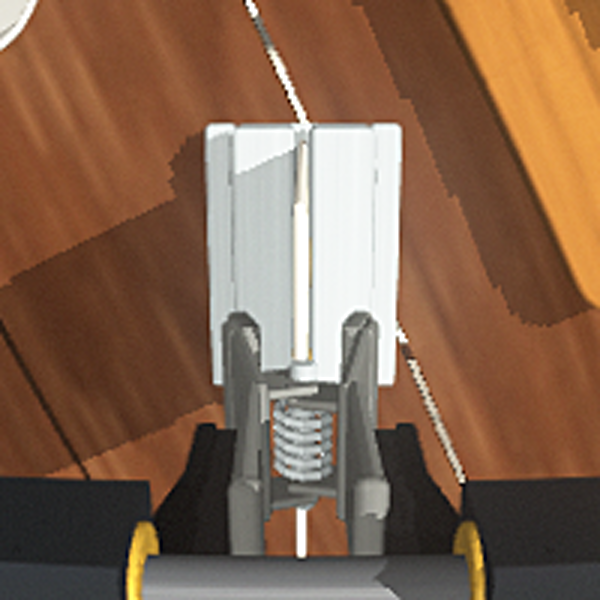

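View pics/s8c.png

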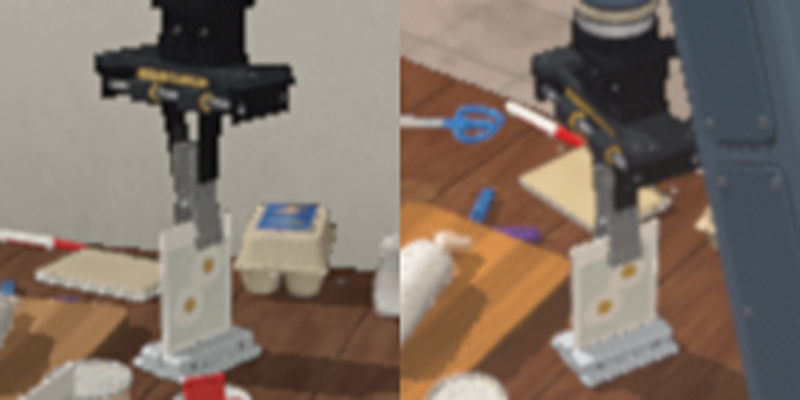

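The card edge sits midway between the open jaws, and the side view shows the tips about 20 mm below it. Both stands are unmoved. I let it settle, then hand in.

{"method": "arm_command", "body": {
  "plan": [
    [[0, 0, 0], 0],
    [[0, 0, 0], 0],
    [[0, 0, 0], 0],
    [[0, 0, 0], 0],
    [[0, 0, 0], 0]
  ]
}}

```text
time: 10.65
position: [0.5656, -0.1653, 0.1864]
tool_rot: [0.384, -0.594, 0.594, -0.384]
ft_force: [-0.0, -0.2, -0.9]
grip_width: 0.0261
```

Run:
```python
from rig import get_obs,hand_in
from h import toolinfo
print(toolinfo(get_obs())); print(hand_in())
```

```text
{'t': 10.65, 'pos': array([ 0.5656, -0.1653,  0.1864]), 'down': array([ 0., -0., -1.]), 'zyaw': np.float64(-24.27), 'w': 0.0261, 'f': array([-0.03, -0.21, -0.93]), 'm': array([-0.04, -0.04,  0.01]), 'q': array([-0.47,  0.52,  1.56,  0.  ,  1.06, -0.05])}
the job is handed in; nothing more can be done
None
```

The grey clip is off the wide card and held squeezed fully open, astride the top edge of the tall card. I handed the job in at about 10.7 s, and no verdict is reported.

- **Grip:** I squeezed the clip to its stop with 28 N. The grip reads 26 mm, so it is still fully open.
- **Position:** In the last pictures the card edge runs midway between the jaws, parallel to them. The tips are about 18–20 mm below the edge. By my estimate the clip is within about 2 mm of the edge's middle.
- **Contact and surroundings:** The wrist force stayed within noise, at about 1 N, with no sign of the clip touching the card. Both stands looked unmoved. I saw nothing else knocked, though I did not measure the other things.
- **Disagreement:** The cameras differed at first. For the tall card's angle, the scene and side views gave about -27° and the wrist view -24°. I used the wrist value because it is measured relative to the clip, and the alignment pictures before and after lowering bore it out.

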